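# Set the iris lever to the index tab and take the shot

## Task

On the light base, push the iris lever round its scale by its upright post until the lever's pointed nose stands opposite the index tab, within the tab's width. Leave it there, and then press the push button on the control box right down to take the shot. Do not shift the index tab, do not slide or lift the control box, do not press the button before the lever is set, and leave the specimens and other things on the bench where they are.

Things in the scene. Friction and masses are not known exactly. Their poses are not given: they have to be found in the camera images.
- ring_centre (a point): Point on the vertical axis of the iris ring, on the flat top (deck, 70 mm above the bench) of the light base: a fixed cream box 250 x 250 x 70 mm, to the left or the right, turned by up to 0.45 rad. Its x axis is the box's own x axis. In the middle of the deck a black ring (100 mm outside diameter, 17 mm high) turns about this point, around a fixed glass window (66 mm wide, top 14 mm above the deck).
- post_top (a point): Centre of the top end of the lever's upright steel post, a round pin 12 mm in diameter. It stands on the lever's flat black arm 70 mm from the ring's axis; its top is 48 mm above the deck and 36 mm of it stand above the arm, whose top is 12 mm above the deck; the nearest other thing is the ring, 20 mm inwards. Pushing the pin sideways, along the arc, turns ring and lever; about 2 N move it and friction keeps it where it is left.
- pointer_nose (a point): Tip of the lever's pointed black nose, 92 mm from the ring's axis on the same radius as the post, 9 mm above the deck.
- iris (a joint): Angle of ring and lever in rad, limits -1.2 to 1.2. At 0 the lever points along the light base's -x axis; it grows counter-clockwise seen from above. It starts between -1.05 and -0.55, always clockwise of the index tab.
- index_inner (a point): Middle of the inner end of the index tab, 92 mm from the ring's axis: a dark steel tab 30 mm long (radially), 12 mm wide, its top 8.5 mm above the deck, lying on the flat aluminium scale ring (93 to 114 mm from the axis, with thin short black tick lines every 10 degrees). The tab can be turned about the ring's axis, stiffly, and must not be. The nose is set when it is opposite this point, within half the tab's width.
- index (a joint): Angle of the index tab in rad, counted exactly as joint iris; it starts between -0.1 and 0.9. The lever is set when both angles are equal.
- control_box: Loose cream control box, 110 x 170 x 45 mm (x, y, z), 0.6 to 1.2 kg, on the bench beside the light base; origin at the centre of its underside. It carries the button at its own y = -45 mm and a fixed black joystick (44 mm boot, 26 mm knob, 97 mm above the bench) at y = +45 mm.
- shot_button_top (a point): Centre of the top of the grey push button, 30 mm in diameter, in a black housing on the control box.
- shot_button (a joint): Travel of the button in m: 0 released, 0.006 fully down (about 4 N); springs back.
- mount: Black resin specimen mount, disc 30 mm in diameter, 18 mm high, loose on the glass window inside the ring; origin at its underside.
- slug: Loose steel specimen, 18 mm in diameter, 16 mm high, on a back corner of the light base's deck (its +x, +y corner), outside the scale; origin at its underside.
- test_block: Steel hardness test block, disc 64 mm in diameter, 16 mm high, on the bench; origin at its underside.
- bottle: White bottle 56 mm in diameter, 130 mm high, on the bench; origin at its underside.
- driver: Black-handled screwdriver 160 mm long, lying on the bench.
- dish: Shallow white dish 84 mm wide, 16 mm high, on the bench; origin at its underside.
- mouse: Grey computer mouse, 62 mm wide, 31 mm high, on the bench; origin at its underside.
Things that resemble listed ones, but are neither listed nor needed, are in the scene too. There is more than one size of the control_box; the job needs the largest.

How it is judged:
By the outcome, as a careful person would: the job done as asked, in the order asked, and still so for the second after the job is handed in, with the robot touching nothing.
It also fails if it takes over 54 s, if anything falls off the work surface, if the arm or the gripper's body presses on something with over 40 N, if the wrist force passes 120 N, or if a joint passes its speed limit or range.

## Robot

A 6-joint arm with a two-finger parallel gripper is mounted at the origin on the work surface. World frame = base frame: x ahead of the robot, y to its left, z up, the work surface at z = 0. Lengths are in m, angles in rad, forces in N, time in s.
With the tool pointing down it reaches from about 0.225 to 0.875 m from the base axis. Payload 3.4 kg.
Tool frame: the origin (TCP) lies between the finger pads; the fingertips stand 11 mm ahead of it and the grasp point (between the pads) lies 8 mm behind it; z points along the fingers, y is the line along which they close (so a half turn about z gives the same grasp; the last joint's range is limited). The gripper opens to 85 mm and grips with 20 to 120 N. Pads are 22 mm wide; open, the fingers measure 114 mm over their backs; the gripper's body (76 mm by 85 mm) begins 54 mm behind the grasp point. The pads swing forward as they close: fully open they stand 13 mm farther back than shut.
Start: joints at [-1.313, 0.276, 1.505, -0, 1.361, -0.121], TCP at [0.213, -0.534, 0.242] pointing down, gripper open.
Joint ranges: [-2.89, 2.89], [-0.75, 2.08], [0.22, 2.7], [-1.18, 4.32], [0.11, 2.71], [-2.7, 2.7]. Speed limits (rad/s): [2.57, 2.57, 3.14, 3.14, 3.14, 3.14].

## Interface

Orientations are given as a unit quaternion [w, x, y, z].
In Python, from rig import manip, imaging gives the robot as it stands. The module is installed in compiled form; this text tells all that it offers.
- The arm moves only by the tool jog_arm, never from a script. Its argument "deltas" is one flat list of numbers, 7 for each row, row after row: the turn, a rotation vector about the world's x, y, z in degrees, then the shift along the world's x, y, z in mm, then the opening, from 0 (shut) to 1 (fully open). In form: [ax, ay, az, tx, ty, tz, gripper, ax, ay, az, tx, ty, tz, gripper, ...]. A call has 1 to 20 rows; each row is the pose to reach, as a shift and turn from the pose commanded when the call began; what a row does not reach only later rows make up. A row lasts 1/10 s, in which the tool goes at most 50 mm and 8.59 degrees, less where a joint would pass 70% of its speed; a pose out of reach is approached as far as the arm can. A call with a gripper value outside its range is refused whole. The fingers move at their own pace and stop on an object; "grip_force" is the grip in N (left out, the last holds). Time passes only in rows, so rows that repeat a pose let the fingers close. It gives the time, the measured TCP pose, the force, the opening and the grip force at its end, in the units of the state.
- manip.get_state(): the state, without advancing time (a new reading comes with each control period).
- imaging.get_image(name): name is "scene" or "top" or "wrist"; returns the picture (420x560x3 uint8, blue, green, red); there is no depth.
- imaging.calibration(name): a dict with "mtx" (3x3 intrinsics, pixels), "dist" ([k1, k2, p1, p2, k3] as OpenCV has them; the pictures are not rectified), "cam_to_world" (4x4, takes a point from camera to world coordinates). Camera axes: x right, y down, z forward; pixel columns grow to the right and rows downward; lengths in m; the calibration is good to about 2 mm. A picture is of the moment at which its call begins: read the wrist's pose just before it. calibration takes no time and is no camera call; for the wrist camera it gives the pose at the moment of the call.
- manip.sign_off(): hands the job in; it is judged then, once.
The state is a dict: "clock": time; "qpos": joint angles; "qd": joint speeds; "effort": joint torques, N m; "position": TCP position; "ee_rot": TCP orientation; "contact_force": force on the tool from outside, world axes, zero at the start; "moment": the same for the moment, N m; "width": finger opening in m; "gripper_force": force on a finger pad.
Only numpy, scipy, OpenCV 4.12 (cv2) and the standard library are available. Lean on these libraries where they do the work, as an engineer would, in place of code of your own. Each camera call takes 0.05 s, during which the arm holds its last target. There are 200 camera calls.

## Working session

There is one attempt and no reset: what is moved stays moved. The work goes in short steps, Python scripts to look and compute and a tool call to move; the robot and the scene stay as the last step left them, time stands still between calls to the robot, and variables do not carry over. Pictures are saved under pics/ and viewed, at most 10 in all, crops included, and the job is handed in when it is done.

Besides the shell and the picture viewer there is one more tool, called after ">>>" by a JSON object that holds its "op" and its "data". jog_arm: Moves the arm, as the interface text tells. Its arguments: {"type":"object","properties":{"deltas":{"type":"array"},"grip_force":{"type":"number"}},"required":["deltas"]}

```bash
mkdir -p pics; cat > h.py <<'E'
import numpy as np, cv2
from rig import manip, imaging
def snap(n,f):
    c=imaging.calibration(n); im=imaging.get_image(n); cv2.imwrite(f'pics/{f}.png',im); np.savez(f'pics/{f}.npz',**{k:np.array(v) for k,v in c.items()}); return im
def ray(f,px,z):
    c=np.load(f'pics/{f}.npz'); out=[]
    p=cv2.undistortPoints(np.array(px,float).reshape(-1,1,2),c['mtx'],c['dist']).reshape(-1,2)
    T=c['cam_to_world']; z=np.broadcast_to(z,len(p))
    for (x,y),zz in zip(p,z):
        d=T[:3,:3]@[x,y,1]; o=T[:3,3]; out.append(o+d*(zz-o[2])/d[2])
    return np.array(out)
def proj(f,P):
    c=np.load(f'pics/{f}.npz'); T=np.linalg.inv(c['cam_to_world'])
    return cv2.projectPoints(np.array(P,float).reshape(-1,3),cv2.Rodrigues(T[:3,:3])[0],T[:3,3],c['mtx'],c['dist'])[0].reshape(-1,2)
def crop(f,x0,y0,x1,y1,s,out):
    cv2.imwrite(f'pics/{out}.png',cv2.resize(cv2.imread(f'pics/{f}.png')[y0:y1,x0:x1],None,fx=s,fy=s,interpolation=cv2.INTER_CUBIC))
E
python3 - <<'E'
from h import *
snap('top','top0'); snap('scene','scene0')
print(manip.get_state()['position'],manip.get_state()['ee_rot'])
a=cv2.imread('pics/top0.png');cv2.imwrite('pics/top0v.png',cv2.resize(a,(800,600)))
E
```

```text
[ 0.21251032 -0.53383043  0.24153815] [-8.05833607e-04  9.82117163e-01  1.88269017e-01 -7.86552285e-05]
```

View pics/top0v.png

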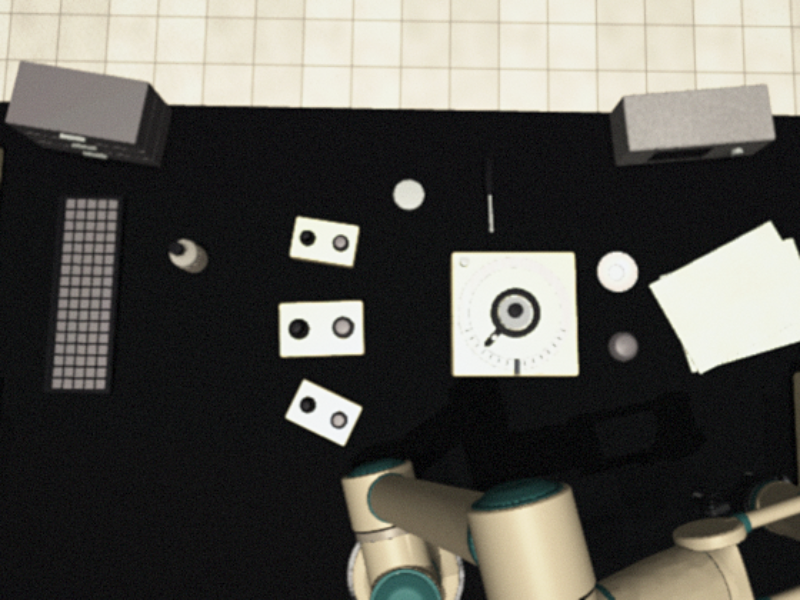

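View pics/scene0.png

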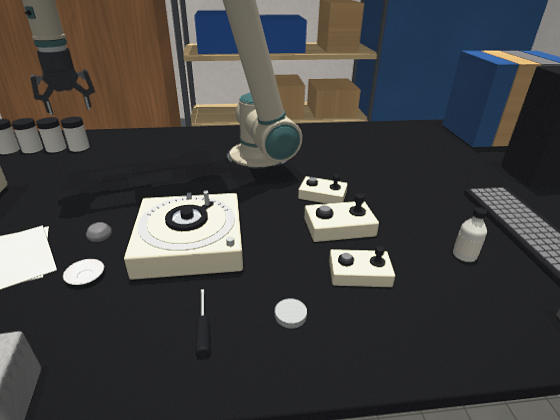

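The top view (800 px wide) shows the light base centred near (515,313), with the lever toward (488,345) and the index tab at (517,366). The slug is at (463,262). The largest control box is the middle one, at (321,329), with its button at (343,327). Next I'll take enlarged crops.

```bash
python3 - <<'E'
from h import *
crop('top0',185,165,415,275,3.4,'c1')
s=.7
P=[(451,252),(576,252),(579,376),(452,376)]
Q=ray('top0',np.array(P)*s,.07);print(Q, Q.mean(0)); print(np.linalg.norm(np.roll(Q,-1,0)-Q,axis=1))
print(ray('top0',np.array([(279,303),(363,300),(365,355),(280,358)])*s,.045))
print(ray('top0',np.array([(343,327)])*s,.06))
E
```

```text
[[ 0.64558226 -0.08131498  0.07      ]
 [ 0.6499253  -0.33436657  0.07      ]
 [ 0.400199   -0.33733276  0.07      ]
 [ 0.395895   -0.08564655  0.07      ]] [ 0.52290039 -0.20966522  0.07      ]
[0.25308886 0.24974391 0.251723   0.24972483]
[[0.53860989 0.2672456  0.045     ]
 [0.54771982 0.09599506 0.045     ]
 [0.43562774 0.08920611 0.045     ]
 [0.42667885 0.26087881 0.045     ]]
[[0.49043688 0.13393199 0.06      ]]
```

View pics/c1.png

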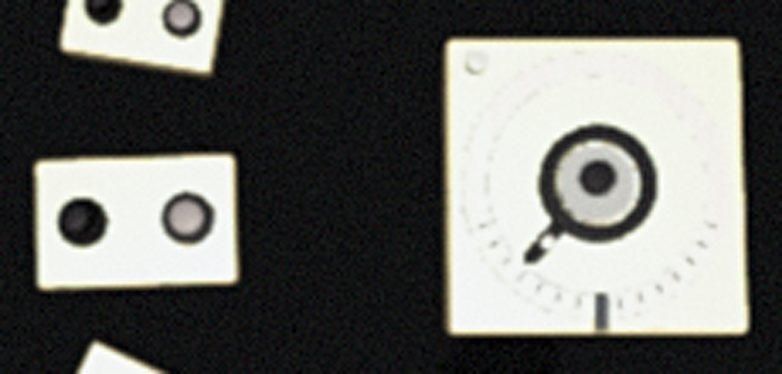

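```bash
python3 - <<'E'
from h import *
px=lambda a:np.array(a)/3.4+[185,165]
c=ray('top0',[px((598,184))],.087)[0]; n=ray('top0',[px((528,262))],.079)[0]; i=ray('top0',[px((601,294))],.0785)[0]
print(c,n,i,np.linalg.norm((n-c)[:2]),np.linalg.norm((i-c)[:2]))
C=np.array([.5229,-.2097]);
for v in (n,i):
  d=v[:2]-C;print(np.linalg.norm(d),np.degrees(np.arctan2(d[1],d[0])))
  print(C+70*d/np.linalg.norm(d)/1000)
c=np.load('pics/top0.npz');w=imaging.calibration('wrist');s=manip.get_state();print(w['cam_to_world'],s['position'])
E
```

```text
[ 0.52172155 -0.2091501   0.087     ] [ 0.45635324 -0.15207403  0.079     ] [ 0.43085827 -0.21281252  0.0785    ] 0.08677956942379918 0.09093705838377661
0.08802967815062764 139.1091691839955
[ 0.46998292 -0.16387661]
0.09209434449006117 -178.06319864736298
[ 0.45293999 -0.2120658 ]
[[ 0.37095348 -0.88587241 -0.27861009  0.28326396]
 [-0.92864786 -0.35469848 -0.10863766 -0.50629421]
 [-0.00258347  0.29903018 -0.95424016  0.37337872]
 [ 0.          0.          0.          1.        ]] [ 0.21251032 -0.53383043  0.24153815]
```

>>> {"op": "jog_arm", "data": {"deltas": [0,0,-31,130,185,0,0.4,0,0,-63,257.5,370,0,0.4,0,0,-63,257.5,370,0,0.4,0,0,-63,257.5,370,0,0.4,0,0,-63,257.5,370,0,0.4,0,0,-63,257.5,370,0,0.4,0,0,-63,257.5,370,0,0.4,0,0,-63,257.5,370,0,0.4,0,0,-63,257.5,370,0,0.4,0,0,-63,257.5,370,0,0.4,0,0,-63,257.5,370,0,0.4,0,0,-63,257.5,370,0,0.4,0,0,-63,257.5,370,0,0.4,0,0,-63,257.5,370,0,0.4,0,0,-63,257.5,370,0,0.4,0,0,-63,257.5,370,0,0.4]}}

```text
clock: 1.7
position: [0.4698, -0.165, 0.2424]
ee_rot: [0.0, 0.935, -0.353, -0.0]
contact_force: [0.1, -0.2, 0.3]
width: 0.034
gripper_force: 0.0
```

```bash
python3 - <<'E'
from h import *
snap('wrist','w1'); crop('w1',0,0,560,420,1.42,'w1v'); print(proj('w1',[[.470,-.164,.118],[.5229,-.2097,.084]])*1.42)
E
```

```text
[[390.3375478  293.82297275]
 [389.36955586 157.94606448]]
```

View pics/w1v.png

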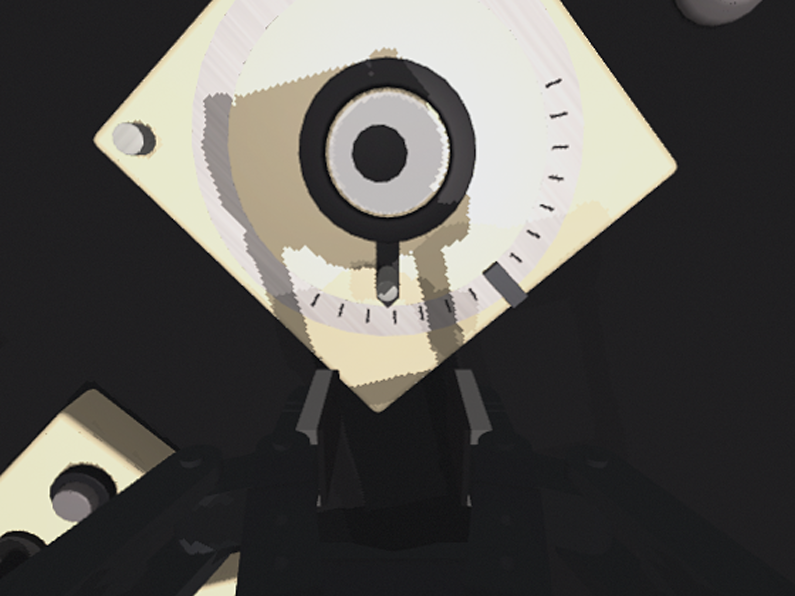

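The close view shows the post top at (388,293), the nose at (388,306), the ring centre at about (388,150) and the tab's inner end at (491,267). These match the predictions.

```bash
python3 - <<'E'
from h import *
px=np.array([(388,291),(388,306),(388,150),(491.5,267),(518,302),(78,500)])/1.42
P=ray('w1',px,[.118,.079,.087,.0785,.0785,.06]);print(P)
for C in (P[2][:2],np.array([.5229,-.2097])):
  for k in (0,1,3,4):
    d=P[k][:2]-C;print(k,np.linalg.norm(d),np.degrees(np.arctan2(d[1],d[0])))
E
```

```text
[[ 0.47203049 -0.164105    0.118     ]
 [ 0.45631907 -0.14970349  0.079     ]
 [ 0.52662403 -0.21200058  0.087     ]
 [ 0.4330806  -0.21409792  0.0785    ]
 [ 0.40423954 -0.2126998   0.0785    ]
 [ 0.49113383  0.1341196   0.06      ]]
0 0.07262535243402225 138.73913034403418
1 0.09393462722950591 138.4559099363895
3 0.09356693914149931 -178.7155830799958
4 0.12238648392288412 -179.67265797816168
0 0.06831260091149156 138.12971959119812
1 0.08962477655395835 137.97778114589715
3 0.08992700462199012 -177.19680365007244
4 0.11869836780332423 -178.5518425590798
```

>>> {"op": "jog_arm", "data": {"deltas": [0,0,0,2.7,0.8,-40,0.4,0,0,0,2.7,0.8,-80,0.4,0,0,0,2.7,0.8,-110,0.4,0,0,0,2.7,0.8,-130,0.4,0,0,0,2.7,0.8,-140,0.4,0,0,0,2.7,0.8,-140,0.4,0,0,0,2.7,0.8,-140,0.2,0,0,0,2.7,0.8,-140,0.2,0,0,0,2.7,0.8,-140,0.2,0,0,0,2.7,0.8,-140,0.2,0,0,0,2.7,0.8,-140,0.2], "grip_force": 20}}

```text
clock: 2.85
position: [0.473, -0.1635, 0.1028]
ee_rot: [0.0, 0.936, -0.353, 0.0]
contact_force: [0.0, -0.1, -0.6]
width: 0.017
gripper_force: 0.0
```

```bash
python3 - <<'E'
from h import *
C=np.array([.5248,-.2108]);p0=C+.07*np.array([np.cos(np.radians(138.3)),np.sin(np.radians(138.3))])
for d in range(4,49,4):
  a=np.radians(138.3+d);print(d,np.round((C+.07*np.array([np.cos(a),np.sin(a)])-p0)*1000,1))
E
```

```text
4 [-3.1 -3.8]
8 [-6.  -7.7]
12 [ -8.5 -11.9]
16 [-10.8 -16.2]
20 [-12.8 -20.7]
24 [-14.4 -25.3]
28 [-15.7 -30. ]
32 [-16.7 -34.8]
36 [-17.4 -39.6]
40 [-17.7 -44.5]
44 [-17.7 -49.4]
48 [-17.3 -54.2]
```

>>> {"op": "jog_arm", "data": {"deltas": [0,0,2,-1.6,-1.9,0,0.2,0,0,4,-3.1,-3.8,0,0.2,0,0,8,-6.0,-7.7,0,0.2,0,0,12,-8.5,-11.9,0,0.2,0,0,16,-10.8,-16.2,0,0.2,0,0,20,-12.8,-20.7,0,0.2,0,0,24,-14.4,-25.3,0,0.2,0,0,28,-15.7,-30,0,0.2,0,0,32,-16.7,-34.8,0,0.2,0,0,36,-17.4,-39.6,0,0.2,0,0,38,-17.6,-42,0,0.2,0,0,40,-17.7,-44.5,0,0.2,0,0,42,-17.8,-47,0,0.2,0,0,42,-17.8,-47,0,0.2,0,0,42,-17.8,-47,0,0.2]}}

```text
clock: 4.35
position: [0.455, -0.2104, 0.1024]
ee_rot: [0.0, 1.0, 0.006, 0.0]
contact_force: [1.2, 1.0, 0.8]
width: 0.017
gripper_force: 0.3
```

```bash
python3 - <<'E'
from h import *
snap('wrist','w2'); crop('w2',0,0,560,420,1.42,'w2v')
E
```

```text
(no output)
```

View pics/w2v.png

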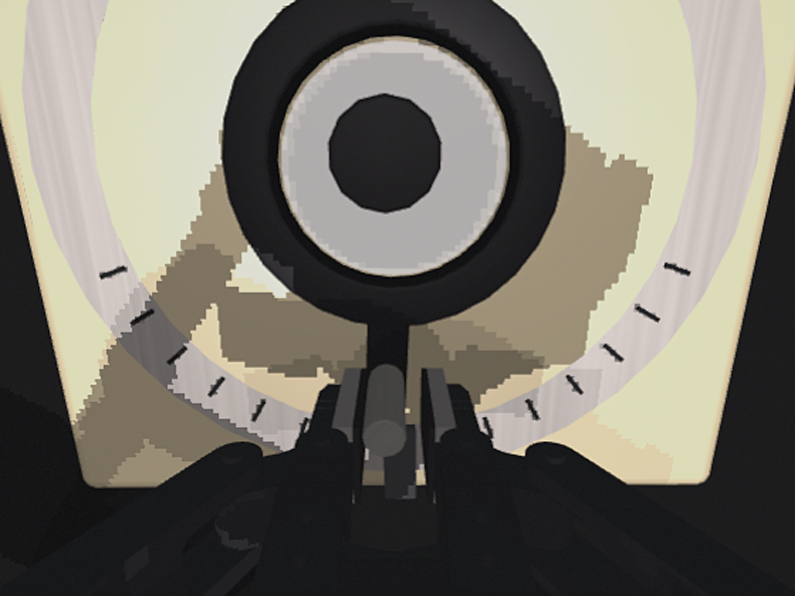

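```bash
python3 - <<'E'
from h import *
px=np.array([(384.5,437),(394,152),(401,490),(386,490),(416,490)])/1.42
P=ray('w2',px,[.118,.087,.0785,.0785,.0785]);print(P)
for C in (P[1][:2],np.array([.5248,-.2108])):
  for k in (0,2):
    d=P[k][:2]-C;print(k,np.linalg.norm(d),np.degrees(np.arctan2(d[1],d[0]))%360)
E
```

```text
[[ 0.45582112 -0.20851182  0.118     ]
 [ 0.52921413 -0.21013452  0.087     ]
 [ 0.40749572 -0.21438578  0.0785    ]
 [ 0.40742134 -0.20875237  0.0785    ]
 [ 0.40757151 -0.22001881  0.0785    ]]
0 0.0734109450917872 178.73341272422286
2 0.1217926325182535 182.00035649384466
0 0.06901681833595938 178.1000695684586
2 0.1173590739893721 181.75088161298135
```

>>> {"op": "jog_arm", "data": {"deltas": [0,0,1,0,-1.5,0,0.2,0,0,2,0,-3,0,0.2,0,0,3,0.1,-4.2,0,0.2,0,0,3,0.1,-4.2,0,0.2,0,0,3,0.1,-4.2,0,0.2,0,0,3,0.1,-4.2,0,0.2,0,0,3,0.1,-2.2,0,0.2,0,0,3,0.1,-2.2,0,0.35,0,0,3,0.1,-2.2,0,0.35,0,0,3,0.1,-2.2,0,0.35,0,0,3,0.1,-2.2,30,0.35,0,0,3,0.1,-2.2,70,0.35,0,0,3,0.1,-2.2,110,0.35,0,0,3,0.1,-2.2,140,0.35,0,0,3,0.1,-2.2,140,0.35,0,0,3,0.1,-2.2,140,0.35]}}

```text
clock: 6.0
position: [0.4552, -0.2128, 0.2428]
ee_rot: [0.001, 0.999, 0.032, 0.001]
contact_force: [-0.3, 0.8, -1.0]
width: 0.0301
gripper_force: 0.0
```

```bash
python3 - <<'E'
from h import *
snap('wrist','w3'); crop('w3',200,60,360,240,3.3,'w3v')
E
```

```text
(no output)
```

View pics/w3v.png

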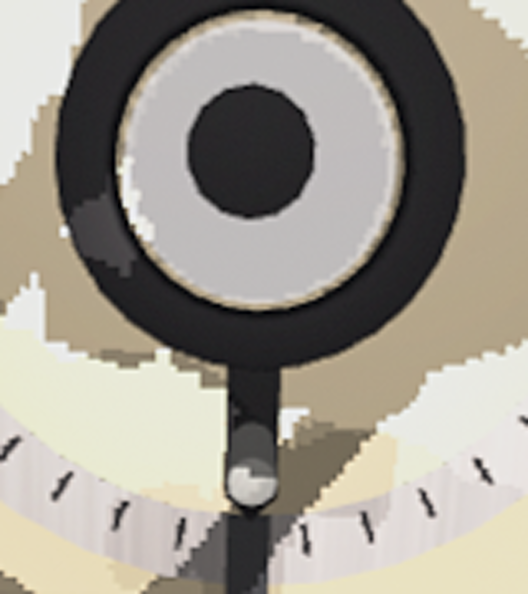

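The crop shows the nose at (250,512), centred on the tab, which spans about 226–270. The lever is set, so next is the button.

>>> {"op": "jog_arm", "data": {"deltas": [0,0,0,10,40,0,0,0,0,0,20,90,0,0,0,0,0,35.5,347,-20,0,0,0,0,35.5,347,-20,0,0,0,0,35.5,347,-20,0,0,0,0,35.5,347,-20,0,0,0,0,35.5,347,-20,0,0,0,0,35.5,347,-60,0,0,0,0,35.5,347,-60,0,0,0,0,35.5,347,-60,0,0,0,0,35.5,347,-60,0,0,0,0,35.5,347,-60,0]}}

```text
clock: 7.25
position: [0.4916, 0.1333, 0.1835]
ee_rot: [0.0, 1.0, 0.031, 0.001]
contact_force: [0.2, -0.9, 0.3]
width: -0.0002
gripper_force: 0.0
```

```bash
python3 - <<'E'
from h import *
snap('wrist','w4'); crop('w4',0,0,560,420,1.42,'w4v'); print(proj('w4',[[.4908,.134,.06],[.4908,.134,.045]])*1.42)
E
```

```text
[[391.15021312 294.6023446 ]
 [391.26971266 287.04123904]]
```

View pics/w4v.png

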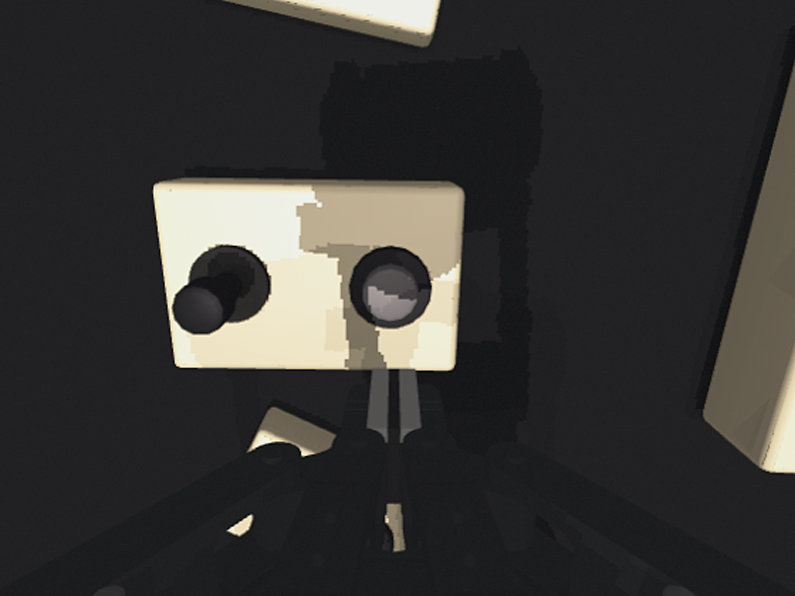

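The button centre is at (390,292), within 1 mm of the prediction for a height of 0.06. I'll descend straight down.

>>> {"op": "jog_arm", "data": {"deltas": [0,0,0,-0.5,0.8,-35,0,0,0,0,-0.5,0.8,-70,0,0,0,0,-0.5,0.8,-95,0,0,0,0,-0.5,0.8,-103,0,0,0,0,-0.5,0.8,-106,0,0,0,0,-0.5,0.8,-109,0,0,0,0,-0.5,0.8,-110,0,0,0,0,-0.5,0.8,-110,0]}}

```text
clock: 8.1
position: [0.491, 0.1349, 0.0735]
ee_rot: [0.0, 0.999, 0.032, 0.001]
contact_force: [-0.5, -0.8, 3.5]
width: 0.0003
gripper_force: 1.6
```

>>> {"op": "jog_arm", "data": {"deltas": [0,0,0,0,0,-1,0,0,0,0,0,0,-2,0,0,0,0,0,0,-2,0]}}

```text
clock: 8.4
position: [0.4911, 0.135, 0.0719]
ee_rot: [0.0, 0.999, 0.033, 0.001]
contact_force: [-2.6, -2.4, 10.4]
width: 0.0001
gripper_force: 5.6
```

>>> {"op": "jog_arm", "data": {"deltas": [0,0,0,0,0,-1,0,0,0,0,0,0,-2,0,0,0,0,0,0,-2,0,0,0,0,0,0,-2,0]}}

```text
clock: 8.8
position: [0.4911, 0.135, 0.0716]
ee_rot: [0.0, 0.999, 0.033, 0.002]
contact_force: [-5.6, -2.9, 23.3]
width: 0.0001
gripper_force: 12.0
```

```bash
python3 - <<'E'
from h import *
snap('wrist','w5'); crop('w5',160,80,400,300,2.6,'w5v'); snap('scene','s5');crop('s5',295,160,395,250,6,'s5v'); snap('scene','s5b')
print(manip.get_state()['contact_force'])
E
```

```text
[-4.47657015 -2.35616963 23.33406445]
```

View pics/w5v.png

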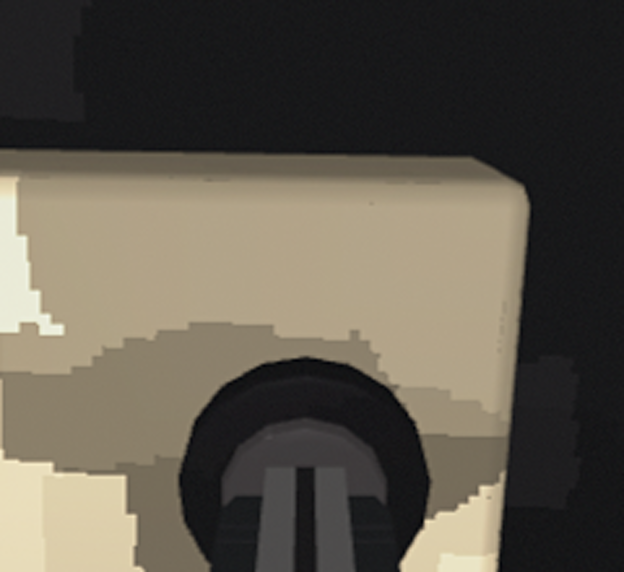

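```bash
python3 - <<'E'
from h import *
t=np.linspace(0,6.283,73)
for f in('w4','w5'):
  for z in (.055,.058,.0605,.0635,.0665,.07):
    p=proj(f,np.c_[.491+.015*np.cos(t),.1345+.015*np.sin(t),0*t+z]); p= p*1.42 if f=='w4' else (p-[160,80])*2.6
    print(f,z,p.min(0).round(1),p.max(0).round(1))
crop('w4',235,160,315,240,7,'w4c')
E
```

```text
w4 0.055 [363. 265.] [417.6 317.3]
w4 0.058 [362.7 266.3] [417.8 319.1]
w4 0.0605 [362.4 267.4] [418.1 320.7]
w4 0.0635 [362.1 268.7] [418.3 322.5]
w4 0.0665 [361.8 270.1] [418.6 324.4]
w4 0.07 [361.3 271.7] [418.9 326.7]
w5 0.055 [221.8 420.2] [386.7 569.4]
w5 0.058 [220.4 426.7] [388.2 578.2]
w5 0.0605 [219.1 432.4] [389.4 585.7]
w5 0.0635 [217.5 439.4] [391.  595.1]
w5 0.0665 [215.9 446.6] [392.6 604.8]
w5 0.07 [213.9 455.5] [394.6 616.6]
```

View pics/w4c.png

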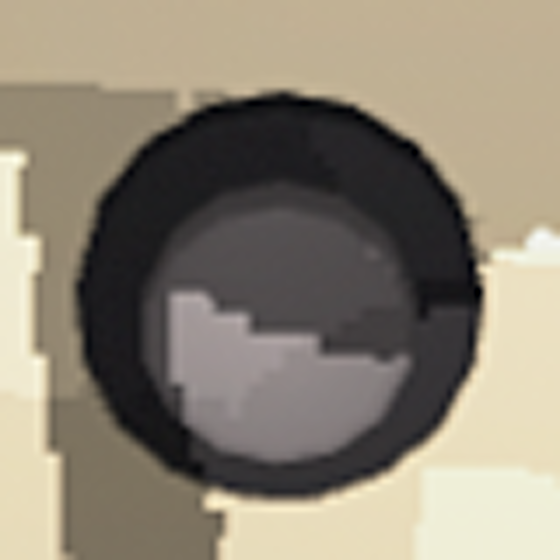

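>>> {"op": "jog_arm", "data": {"deltas": [0,0,0,0,0,3,0,0,0,0,0,0,5,0,0,0,0,0,0,5,0,0,0,0,0,0,5,0]}}

```text
clock: 9.35
position: [0.4911, 0.1352, 0.0735]
ee_rot: [0.0, 0.999, 0.032, 0.001]
contact_force: [1.4, -2.3, 2.3]
width: 0.0001
gripper_force: 1.6
```

>>> {"op": "jog_arm", "data": {"deltas": [0,0,0,0,0,3,0,0,0,0,0,0,3,0,0,0,0,0,0,3,0]}}

```text
clock: 9.65
position: [0.4904, 0.1354, 0.0762]
ee_rot: [-0.0, 0.999, 0.032, 0.0]
contact_force: [1.5, -0.1, 1.9]
width: 0.0001
gripper_force: 0.9
```

>>> {"op": "jog_arm", "data": {"deltas": [0,0,0,0,0,3,0,0,0,0,0,0,6,0,0,0,0,0,0,6,0]}}

```text
clock: 9.95
position: [0.4897, 0.1352, 0.0824]
ee_rot: [-0.0, 0.999, 0.032, -0.0]
contact_force: [-1.0, -0.4, -0.6]
width: -0.0001
gripper_force: 0.0
```

The force falls gradually over more than 4.6 mm of release, so the button did bottom out at about 0.0716. Next I'll lift away and do a final check.

>>> {"op": "jog_arm", "data": {"deltas": [0,0,0,0,0,40,0,0,0,0,0,0,80,0,0,0,0,0,0,120,0,0,0,0,-150,60,150,0,0,0,0,-150,60,150,0,0,0,0,-150,60,150,0,0,0,0,-150,60,150,0,0,0,0,-150,60,150,0]}}

```text
clock: 10.75
position: [0.3383, 0.1955, 0.2328]
ee_rot: [-0.0, 0.999, 0.034, 0.0]
contact_force: [1.0, 0.0, 0.3]
width: -0.0002
gripper_force: 0.0
```

```bash
python3 - <<'E'
from h import *
snap('scene','sf')
a=cv2.imread('pics/scene0.png')[170:300,125:400];b=cv2.imread('pics/sf.png')[170:300,125:400]
cv2.imwrite('pics/sfv.png',cv2.resize(np.vstack([a,b]),None,fx=2.2,fy=2.2))
E
```

```text
(no output)
```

View pics/sfv.png

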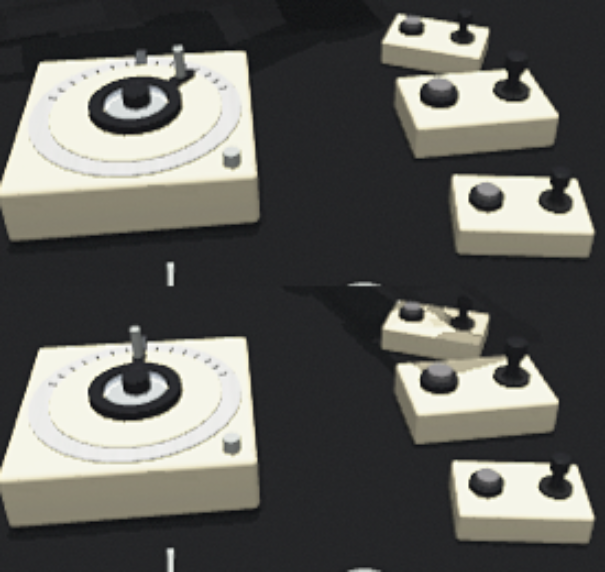

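Comparing before and after, the lever post (136,340) now stands at the tab. The control boxes, slug and mount are where they were.

```bash
python3 -c "
from rig import manip
print(manip.sign_off())"
```

```text
the job is handed in; nothing more can be done
None
```

The iris lever's nose stands opposite the index tab, the shot button was then pressed right down and released, nothing else visibly moved, and the job was handed in after about 11 s.

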